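# Lean the phone on the tilted easel for the webcam

## Robot

A 6-joint arm with a two-finger parallel gripper is mounted at the origin on a cart in front of the work surface, level with it; the furniture and walls round the work are solid. World frame = base frame: x ahead of the robot, y to its left, z up, the work surface at z = 0. Lengths are in m, angles in rad, forces in N, time in s.
With the tool pointing down it reaches from about 0.275 to 0.775 m from the base axis. Payload 14.6 kg.
Tool frame: the origin (TCP) lies at the very end of the fingers, on their centre line; the grasp point (between the pads) lies 19 mm behind it (ctrl.hold_point_z is the distance from the TCP to the grasp point, in m); x points along the fingers, y is the direction in which the jaws open and shut, and the axes are right-handed (so a half turn about x gives the same grasp; the last joint's range is limited). The gripper opens to 85 mm and grips with 20 to 120 N. Pads are 22 mm wide; open, the fingers measure 114 mm over their backs; the gripper's body (76 mm by 85 mm) begins 54 mm behind the grasp point. The pads swing forward as they close: fully open they stand 13 mm farther back than shut.
Start: joints at [-1.368, 0.263, -0.048, 1.259, 0, 1.415], TCP at [0.184, -0.492, 0.231] pointing down, gripper open.
Joint ranges: [-2.65, 2.65], [-0.89, 1.7], [-1.18, 1.37], [-2.13, 2.11], [-1.35, 1.29], [-3.14, 3.14]. Speed limits (rad/s): [1.89, 1.89, 2.57, 2.79, 3.14, 3.14].

## Interface

Orientations are given as a unit quaternion [x, y, z, w].
In Python, from station import readout, optics, ctrl gives the robot as it stands.
- The arm moves only by the tool arm_command, never from a script. Its arguments are lists of equal length, an entry for each row: "angular": the turn, a rotation vector about the tool's x, y, z in rad, a list of three; "travel": the shift along the tool's x, y, z in m, a list of three; "jaw": the closure in counts, from 0 (fully open) to 255 (shut). In form: {"angular": [[wx, wy, wz], ...], "travel": [[dx, dy, dz], ...], "jaw": [jaw, ...]}. A call has 1 to 10 rows; each row shifts and turns the commanded pose from where the row before left it, along the tool's axes as they then stand; what a row does not reach is not made up. A row lasts 1/8 s, in which the tool goes at most 62.5 mm and 10.7 degrees, less where a joint would pass 70% of its speed; a pose out of reach is approached as far as the arm can. A call with a gripper value outside its range is refused whole. The fingers move at their own pace and stop on an object; "grip_force" is the grip in N (left out, the last holds). Time passes only in rows, so rows that do not move let the fingers close. It gives the time, the measured TCP pose, the force and the opening at its end, in the units of the state.
- readout.observe(): the state, without advancing time (a new reading comes with each control period).
- optics.camera(name): name is "scene" or "top" or "wrist"; returns the picture (480x640x3 uint8, red, green, blue); there is no depth.
- optics.get_calibration(name): a dict with "fx", "fy", "cx", "cy" (pixels), "rvec" (rotation vector, rad) and "tvec" (3), from world to camera coordinates, as OpenCV has them. Camera axes: x right, y down, z forward; pixel columns grow to the right and rows downward; lengths in m; the calibration is good to about 2 mm. A picture is of the moment at which its call begins: read the wrist's pose just before it. get_calibration takes no time and is no camera call; for the wrist camera it gives the pose at the moment of the call.
- ctrl.close_job(): hands the job in, once; it reports no verdict.
The state is a dict: "time_s": time; "joint_positions": joint angles; "qd": joint speeds; "joint_torque": joint torques, N m; "eef_pos": TCP position; "tcp_rot": TCP orientation; "ft_force": force on the tool from outside, world axes, zero at the start; "ft_torque": the same for the moment, N m; "width": finger opening in m.
Only numpy, scipy, OpenCV 4.12 (cv2) and the standard library are available. Lean on these libraries where they do the work, as an engineer would, in place of code of your own. Each camera call takes 0.05 s, during which the arm holds its last target. There are 200 camera calls.

## Task

Take the phone out of the plywood rack and lean it on the metal easel for the webcam: upright on its short end, lower edge in the easel's groove behind the front lip, roughly centred, screen facing out and its back resting against the sloped backstop. Feel for the backstop and bring the phone gently back onto it: do not let it fall back, and do not press hard on the easel. Leave the two short metal panels in the rack and do not disturb the webcam, mouse and tape roll.

Things in the scene. Friction and masses are not known exactly. Their poses are not given: they have to be found in the camera images.
- phone_center (a point): Centre of the smartphone, a thin slab 144 mm long, 70 mm wide and 8 mm thick, about 0.18 kg, black screen. Its x axis runs along its length, y across its width, z out of the screen. At the start it stands upright on a short end in one of the three rack slots, x axis up, screen towards the robot's right (world -y, give or take the rack's yaw).
- phone_foot (a point): Middle of the phone's lower short end face (half-way through the thickness), 72 mm from phone_center along the phone's -x; axes as phone_center.
- phone: The same phone; origin at the middle of its back face, axes as phone_center.
- rack: Fixed plywood device rack, 90 mm (its x) by 176 mm (its y); origin at the centre of its underside. Three slots, 12 mm wide in y and open at the x ends, lie at y = -56, 0 and +56 mm; slot floor 8 mm above the desk, slot walls up to 43 mm above the desk. Which slot holds the phone varies.
- panel_a: Short bare aluminium panel, 70 x 8 x 88 mm, standing in another slot of the rack (top 96 mm above the desk, phone top 152 mm); origin at the back edge of its underside, 4 mm from mid-thickness. Stays there.
- panel_b: A second, identical short panel in the remaining slot. Stays there.
- easel: Fixed metal easel, front on its -y side. Origin on the desk below the groove's back edge; base plate 120 mm (x), y = -45 to +105 mm, 10 mm thick. Its backstop is a plate 96 mm wide (x), 80 mm long up the slope, leaning back towards +y from the groove's back edge by 0.15 to 0.65 rad from upright: different each time and not measured, see it or feel it. Its hinge is stiff and does not give.
- ledge (a point): Middle of the back edge of the easel's groove floor, at the foot of the backstop's front face, 16 mm above the desk; axes as easel. The groove runs along x, 110 mm long, and is 24 mm wide: from y = 0 forward to y = -24 mm, where the front lip stands (6 mm thick, rising 10 mm above the groove floor).
- webcam: Small webcam on a foot, 32 x 42 x 62 mm, standing about 170 mm in front of the easel; origin under its foot. Bystander.
- mouse: Black computer mouse, 126 x 67 x 45 mm, on the desk beyond the easel and rack; origin at the centre of its underside. Bystander.
- tape: Roll of adhesive tape, 72 mm across, 24 mm high, on the desk beyond the easel; origin at the centre of its underside. Bystander.
Mind the look-alikes: they are no part of the job. Of the things that look like the phone, the smaller one is meant.

How it is judged:
At the end, for the whole second after the job is handed in: The phone rests, still and released, on one short end in the easel's groove (end face within 25 mm of the groove's middle along its length, between lip and backstop, at groove-floor height), leaning back on the backstop by 0.12 to 0.95 rad from upright with the screen facing outward and upward (x of phone_foot in the frame of ledge between -0.025 and 0.025 m and y of phone_foot in the frame of ledge between -0.024 and 0.006 m and z of phone_foot in the frame of ledge between -0.003 and 0.007 m and z of phone_center in the frame of ledge above 0.038 m and y of phone_center in the frame of ledge above 0.002 m and angle between phone_center's own z axis and vertical between 0.62 and 1.45 rad and contact force between phone and easel above 0.3 N and linear speed of phone below 0.02 m/s and angular speed of phone below 0.1 rad/s); the robot touches nothing.
It fails at once if the phone falls or slaps back at the easel (turns faster than 1.5 rad/s with its lower end within 50 mm of the groove) (distance between phone_foot and ledge below 0.05 m and angular speed of phone above 1.5 rad/s).
It fails at once if the phone is pressed on the easel with more than 45 N (contact force between phone and easel above 45 N).
It fails at once if a short panel is taken from or pushed in the rack (moved more than 20 mm) (distance of any of panel_a, panel_b from where it was at the start of the episode above 0.02 m).
It fails at once if webcam, mouse or tape roll is disturbed (moved more than 20 mm) (distance of any of webcam, mouse, tape from where it was at the start of the episode above 0.02 m).
It also fails if it takes over 51 s, if anything falls off the work surface, if the arm or the gripper's body presses on something with over 40 N, if the wrist force passes 120 N, or if a joint passes its speed limit or range.

## Working session

There is one attempt and no reset: what is moved stays moved. The work goes in short steps, Python scripts to look and compute and a tool call to move; the robot and the scene stay as the last step left them, time stands still between calls to the robot, and variables do not carry over. Pictures are saved under pics/ and viewed, about 8 in all and at most 12, crops included, and the job is handed in when it is done.

Besides the shell and the picture viewer there is one more tool, called after "Emit:" as a command line: name --argument value ..., lists and objects as JSON in quotes. arm_command: Moves the arm, as the interface text tells. Its arguments: {"type":"object","properties":{"angular":{"type":"array","items":{"type":"array","items":{"type":"number"}}},"travel":{"type":"array","items":{"type":"array","items":{"type":"number"}}},"jaw":{"type":"array","items":{"type":"number"}},"grip_force":{"type":"number"}},"required":["angular","travel","jaw"]}

```bash
mkdir -p pics; ls; cat > h.py <<'E'
import numpy as np, cv2
from station import readout, optics, ctrl
from scipy.spatial.transform import Rotation as R
def cal(n):
    c=optics.get_calibration(n); K=np.array([[c['fx'],0,c['cx']],[0,c['fy'],c['cy']],[0,0,1]])
    return K,np.array(c['rvec'],float).ravel(),np.array(c['tvec'],float).ravel()
def ray(n,uv,c=None):
    K,rv,t=c or cal(n); Rm=R.from_rotvec(rv).as_matrix()
    o=-Rm.T@t; d=Rm.T@np.linalg.inv(K)@np.array([uv[0],uv[1],1.]); return o,d/np.linalg.norm(d)
def onz(n,uv,z,c=None):
    o,d=ray(n,uv,c); return o+d*(z-o[2])/d[2]
def tri(rays):
    A=0;b=0
    for o,d in rays:
        P=np.eye(3)-np.outer(d,d); A=A+P; b=b+P@o
    p=np.linalg.solve(A,b); return p,[np.linalg.norm((np.eye(3)-np.outer(d,d))@(p-o)) for o,d in rays]
def proj(n,P,c=None):
    K,rv,t=c or cal(n); return cv2.projectPoints(np.atleast_2d(np.array(P,float)),rv,t,K,None)[0][:,0]
def snap(n,f):
    im=optics.camera(n); cv2.imwrite(f'pics/{f}.png',im[:,:,::-1]); return im
E
python3 - <<'E'
from h import *
s=readout.observe();print(s)
snap('scene','s0');snap('top','t0');snap('wrist','w0')
for n in('scene','top'):print(n,ray(n,(320,240)))
E
```

```text
pics
{'time_s': 0.0, 'joint_positions': array([-1.36828127e+00,  2.63551431e-01, -4.89823072e-02,  1.25940879e+00,
       -2.92836245e-05,  1.41549813e+00]), 'qd': array([-0.00180761,  0.00136012, -0.00129368, -0.00030652,  0.00027958,
       -0.00160612]), 'joint_torque': array([-8.49374865e-04, -6.37613511e+01,  3.84574807e+01,  1.33035376e-02,
       -2.84513662e-04,  3.63652191e-06]), 'eef_pos': array([ 0.18379608, -0.49145609,  0.23079368]), 'tcp_rot': array([-0.69580051, -0.12623718,  0.69584035, -0.12542741]), 'ft_force': array([-0.04928379, -0.12375156, -0.09554001]), 'ft_torque': array([-0.03059581,  0.07712691,  0.00324653]), 'width': 0.08532335669670506}
scene (array([-0.3493288 ,  0.79770667,  0.6961292 ]), array([ 0.68206576, -0.55931827, -0.47111504]))
top (array([0.45659968, 0.08319369, 1.28291071]), array([ 0.1278662 , -0.00145786, -0.99179036]))
```

View pics/s0.png

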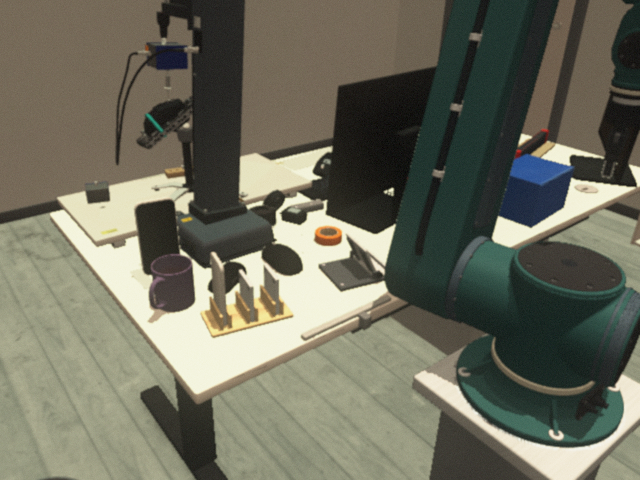

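View pics/t0.png

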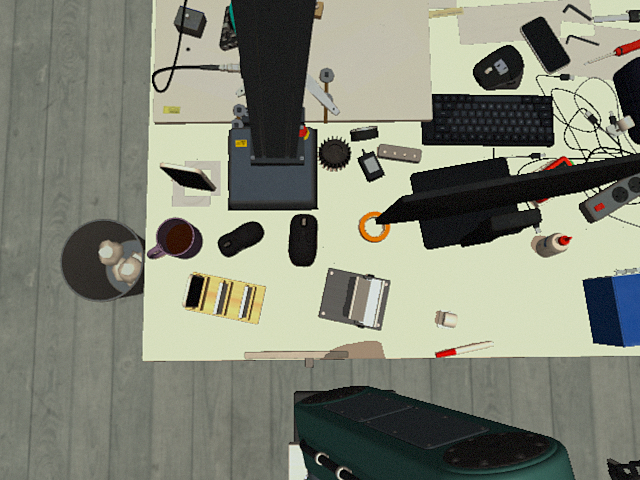

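Scene and top views: the rack is at top px (225,298), with a tall dark-faced slab in its left (+y) slot at (195,290). The easel is at (355,298) and the webcam at (447,319). The mouse is at (303,240) and the tape at (374,227).

Phone candidates in the top view:
- Slab in the rack at (195,290).
- Larger device standing at (188,178).
- Phone lying flat at (545,45).
- Short panels at (220,298) and (243,302).

I choose the slab in the rack and will check it in a close crop.

```bash
python3 - <<'E'
from h import *
t=cv2.imread('pics/t0.png');s=cv2.imread('pics/s0.png')
a=cv2.resize(t[255:345,170:400],None,fx=3.4,fy=3.4,interpolation=cv2.INTER_CUBIC)
b=cv2.resize(s[225:340,195:395],None,fx=2.5,fy=2.5,interpolation=cv2.INTER_CUBIC)
o=np.zeros((306+288,782,3),np.uint8);o[:306,:a.shape[1]]=a;o[306:306+b.shape[0],:b.shape[1]]=b[:288]
cv2.imwrite('pics/c0.png',o);print(a.shape,b.shape)
K,_,_=cal('top');print(K)
E
```

```text
(306, 782, 3) (288, 500, 3)
[[541.09922205   0.         321.1628667 ]
 [  0.         541.09922205 242.22222117]
 [  0.           0.           1.        ]]
```

View pics/c0.png

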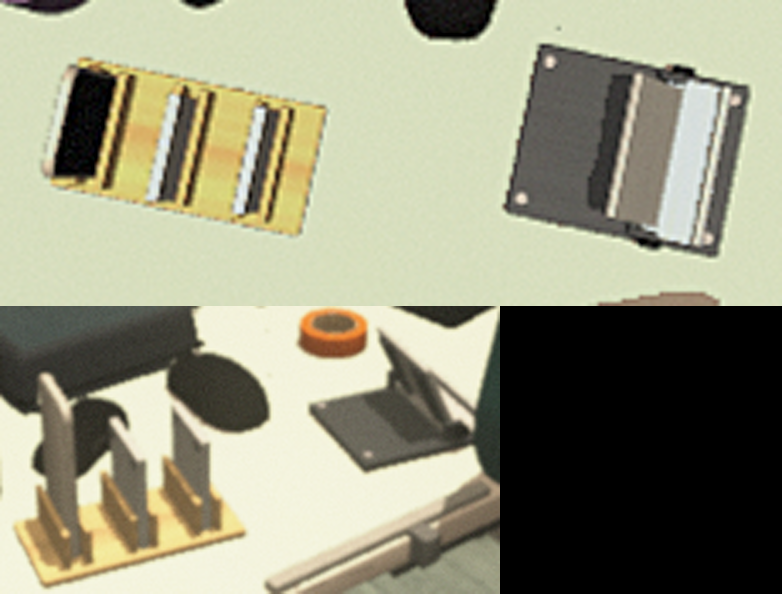

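```bash
python3 - <<'E'
from h import *
px=lambda p:(170+(p[0]+.5)/3.4-.5,255+(p[1]+.5)/3.4-.5)
def rect(name,cs,z):
    P=np.array([onz('top',px(c),z) for c in cs]);print(name,P[:,:2].round(4).tolist());c=P.mean(0)
    e=[np.linalg.norm(P[(i+1)%4]-P[i]).round(4) for i in range(4)];print(' centre',c.round(4),'edges',e)
    for i in range(4):
        d=P[(i+1)%4]-P[i];print('  dir deg',np.degrees(np.arctan2(d[1],d[0])).round(1))
rect('rack',[(83,58),(327,107),(300,236),(54,187)],.008)
rect('easel',[(541,44),(749,86),(717,255),(506,210)],.010)
for n,a,b,z in[('groove back',(688,82),(660,240),.016),('groove front',(722,90),(692,247),.02),('lip',(729,92),(700,247),.026),('phone top -y edge',(114,75),(96,181),.152),('phone top +y edge',(72,66),(44,176),.152),('panel1 top',(184,96),(158,199),.096),('panel2',(265,107),(242,212),.096)]:
    P=[onz('top',px(q),z) for q in(a,b)];print(n,np.round(P,4).tolist(),np.round(np.mean(P,0),4),np.linalg.norm(P[1]-P[0]).round(4))
for q in[(640,73),(609,217)]:
    for z in(.08,.09):print('bs top',onz('top',px(q),z).round(4))
print('webcam',onz('top',(447,319),.06),'mouse',onz('top',(303,240),.03),'tape',onz('top',(374,227),.02))
E
```

```text
rack [[0.5486, 0.3789], [0.513, 0.2097], [0.425, 0.228], [0.4601, 0.3972]]
 centre [0.4867 0.3035 0.008 ] edges [np.float64(0.1729), np.float64(0.0899), np.float64(0.1728), np.float64(0.0904)]
  dir deg -101.9
  dir deg 168.3
  dir deg 78.3
  dir deg -11.7
easel [[0.5549, 0.0613], [0.5244, -0.0821], [0.4092, -0.0572], [0.4412, 0.0867]]
 centre [0.4824 0.0022 0.01  ] edges [np.float64(0.1467), np.float64(0.1178), np.float64(0.1475), np.float64(0.1166)]
  dir deg -102.0
  dir deg 167.8
  dir deg 77.5
  dir deg -12.6
groove back [[0.5272, -0.0394, 0.016], [0.4199, -0.018, 0.016]] [ 0.4736 -0.0287  0.016 ] 0.1094
groove front [[0.5213, -0.0622, 0.02], [0.4151, -0.0393, 0.02]] [ 0.4682 -0.0508  0.02  ] 0.1086
lip [[0.5196, -0.0663, 0.026], [0.4152, -0.0441, 0.026]] [ 0.4674 -0.0552  0.026 ] 0.1067
phone top -y edge [[0.5276, 0.3263, 0.152], [0.463, 0.3362, 0.152]] [0.4953 0.3312 0.152 ] 0.0653
phone top +y edge [[0.5334, 0.3522, 0.152], [0.4664, 0.368, 0.152]] [0.4999 0.3601 0.152 ] 0.0688
panel1 top [[0.5171, 0.2931, 0.096], [0.4515, 0.3089, 0.096]] [0.4843 0.301  0.096 ] 0.0675
panel2 [[0.5095, 0.2409, 0.096], [0.4427, 0.2551, 0.096]] [0.4761 0.248  0.096 ] 0.0683
bs top [ 0.5299 -0.002   0.08  ]
bs top [ 0.5293 -0.0013  0.09  ]
bs top [0.4368 0.0199 0.08  ]
bs top [0.437  0.0204 0.09  ]
webcam [ 0.43304375 -0.20115228  0.06      ] mouse [0.61853173 0.12103576 0.03      ] tape [ 0.64907557 -0.0464577   0.02      ]
```

The crop confirms it. The slab in the left slot is the tallest, with its black screen toward -y and light edges (crop px 72–114, 66–181). The two aluminium panels are at crop px (170,148) and (253,160). The rack edges measure 173x90 mm and the easel 147x117 mm, and both agree with the given sizes.

```bash
cat >> h.py <<'E'
YAW=-0.213
ex=np.array([np.cos(YAW),np.sin(YAW),0]);ey=np.array([-np.sin(YAW),np.cos(YAW),0])
def tool(lean,sgn):  # tool x down the phone, tool y = sgn*easel y (tilted by lean)
    x=-np.cos(lean)*np.array([0,0,1])-np.sin(lean)*ey
    y=sgn*(np.cos(lean)*ey-np.sin(lean)*np.array([0,0,1]))
    return np.column_stack([x,y,np.cross(x,y)])
def plan(p,Rt):
    s=readout.observe();Rc=R.from_quat(s['tcp_rot']).as_matrix()
    print('rot first (tool)',R.from_matrix(Rc.T@Rt).as_rotvec().round(4),'| then travel',(Rt.T@(np.array(p)-s['eef_pos'])).round(4),'| before-rot travel',(Rc.T@(np.array(p)-s['eef_pos'])).round(4))
E
python3 - <<'E'
from h import *
s=readout.observe();print(R.from_quat(s['tcp_rot']).as_matrix().round(3))
for g in(1,-1):plan([.498,.357,.235],tool(0,g))
E
```

```text
[[-0.     0.35  -0.937]
 [ 0.001 -0.937 -0.35 ]
 [-1.    -0.001 -0.   ]]
rot first (tool) [-2.5708e+00 -1.1000e-03  1.0000e-04] | then travel [-0.0041  0.8958  0.1277] | before-rot travel [-0.0035 -0.6848 -0.5914]
rot first (tool) [5.708e-01 1.000e-04 8.000e-04] | then travel [-0.0041 -0.8958 -0.1277] | before-rot travel [-0.0035 -0.6848 -0.5914]
```

Emit:
arm_command --angular '[[-0.18,0,0],[-0.18,0,0],[-0.18,0,0],[-0.18,0,0],[-0.18,0,0],[-0.18,0,0],[-0.18,0,0],[-0.18,0,0]]' --travel '[[0,0,0],[0,0,0],[0,0,0],[0,0,0],[0,0,0],[0,0,0],[0,0,0],[0,0,0]]' --jaw '[0,0,0,0,0,0,0,0]'

```text
time_s: 1.15
eef_pos: [0.1838, -0.4916, 0.2311]
tcp_rot: [0.439, 0.555, -0.438, 0.555]
ft_force: [-0.4, -0.9, -0.1]
width: 0.0851
```

```bash
python3 - <<'E'
from h import *
print(readout.observe()['joint_positions'].round(3));plan([.498,.357,.235],tool(0,1))
E
```

```text
[-1.368  0.263 -0.049  1.259 -0.    -0.03 ]
rot first (tool) [-1.1248e+00 -4.0000e-04 -2.0000e-04] | then travel [-0.0039  0.8959  0.1277] | before-rot travel [-0.0036  0.5016 -0.7532]
```

Emit:
arm_command --angular '[[-0.185,0,0],[-0.185,0,0],[-0.185,0,0],[-0.185,0,0],[-0.185,0,0],[-0.185,0,0],[-0.015,0,0],[0,0,0],[0,0,0],[0,0,0]]' --travel '[[0,0,0],[0,0,0],[0,0,0],[0,0,0],[0,0,0],[0,0,0],[0,0.04,0.006],[0,0.045,0.0065],[0,0.045,0.0065],[0,0.045,0.0065]]' --jaw '[0,0,0,0,0,0,0,0,0,0]'

```text
time_s: 2.4
eef_pos: [0.2475, -0.3252, 0.2311]
tcp_rot: [0.077, 0.703, -0.077, 0.703]
ft_force: [1.2, -0.1, -0.0]
width: 0.0854
```

Emit:
arm_command --angular '[[0,0,0],[0,0,0],[0,0,0],[0,0,0],[0,0,0],[0,0,0],[0,0,0],[0,0,0],[0,0,0],[0,0,0]]' --travel '[[0,0.045,0.0065],[0,0.045,0.0065],[0,0.045,0.0065],[0,0.045,0.0065],[0,0.045,0.0065],[0,0.045,0.0065],[0,0.045,0.0065],[0,0.045,0.0065],[0,0.045,0.0065],[0,0.045,0.0065]]' --jaw '[0,0,0,0,0,0,0,0,0,0]'

```text
time_s: 3.65
eef_pos: [0.4086, 0.1001, 0.2312]
tcp_rot: [0.077, 0.703, -0.077, 0.703]
ft_force: [0.9, -0.4, -0.2]
width: 0.0851
```

```bash
python3 - <<'E'
from h import *
s=readout.observe();print(s['eef_pos'],s['joint_positions'].round(3));plan([.498,.357,.235],tool(0,1))
E
```

```text
[0.40861883 0.10009551 0.23122785] [ 0.046  0.084 -0.276  1.21  -0.     0.265]
rot first (tool) [-0.0055  0.      0.0001] | then travel [-0.0038  0.27    0.0331] | before-rot travel [-0.0038  0.2702  0.0316]
```

Emit:
arm_command --angular '[[-0.0055,0,0],[0,0,0],[0,0,0],[0,0,0],[0,0,0],[0,0,0],[0,0,0]]' --travel '[[0,0.045,0.0055],[0,0.045,0.0055],[0,0.045,0.0055],[0,0.045,0.0055],[0,0.045,0.0055],[0,0.045,0.0055],[0,0,0]]' --jaw '[0,0,0,0,0,0,0]'

```text
time_s: 4.53
eef_pos: [0.4983, 0.3575, 0.23]
tcp_rot: [0.074, 0.704, -0.075, 0.703]
ft_force: [-0.5, -0.8, -0.7]
width: 0.0854
```

```bash
python3 - <<'E'
from h import *
s=readout.observe();print(s['eef_pos']);snap('wrist','w1')
c=cal('wrist');print(ray('wrist',(320,240)));
rc=np.array([.4867,.3035,0])
for v in(-.035,.035):
  for o in(-.004,.004):print(proj('wrist',[rc+ex*v+ey*(.056+o)+[0,0,.152]]).round(0))
E
```

```text
[0.49834721 0.35751185 0.23001878]
(array([0.42084306, 0.37159089, 0.37314672]), array([ 0.28345757, -0.06379676, -0.95686038]))
[[320. 204.]]
[[333. 204.]]
[[320. 305.]]
[[332. 305.]]
```

View pics/w1.png

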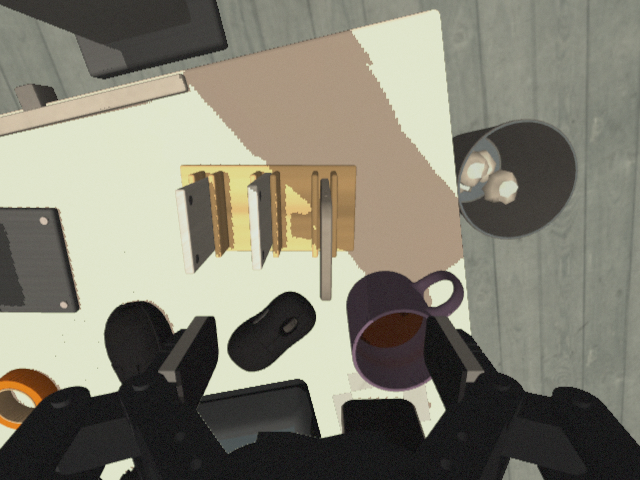

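The wrist view shows the phone's top edge at px (325,180–300), and the prediction was columns 320–333. It is centred between the open fingers, with the panels at (195,230) and (260,220). Now I descend and grip.

Emit:
arm_command --angular '[[0,0,0],[0,0,0],[0,0,0],[0,0,0],[0,0,0],[0,0,0],[0,0,0],[0,0,0],[0,0,0],[0,0,0]]' --travel '[[0.03,0,-0.001],[0.03,0,-0.001],[0.03,0,0],[0.022,0,0],[0,0,0],[0,0,0],[0,0,0],[0,0,0],[0,0,0],[0,0,0]]' --jaw '[0,0,0,0,0,120,200,255,255,255]' --grip_force 30

```text
time_s: 5.82
eef_pos: [0.4965, 0.3566, 0.1196]
tcp_rot: [0.076, 0.703, -0.074, 0.703]
ft_force: [0.6, 5.9, 0.5]
width: 0.0074
```

Emit:
arm_command --angular '[[0,0,0],[0,0,0],[0,0,0],[0,0,0]]' --travel '[[0,0,0],[0,0,0],[0,0,0],[0,0,0]]' --jaw '[255,255,255,255]'

```text
time_s: 6.32
eef_pos: [0.4965, 0.3568, 0.1196]
tcp_rot: [0.076, 0.703, -0.074, 0.703]
ft_force: [0.1, 4.9, 0.0]
width: 0.0073
```

Emit:
arm_command --angular '[[0,0,0],[0,0,0],[0,0,0],[0,0,0],[0,0,0],[0,0,0],[0,0,0]]' --travel '[[-0.01,0,0],[-0.015,0,0],[-0.025,0,0],[-0.03,0,0],[-0.03,0,0],[-0.03,0,0],[0,0,0]]' --jaw '[255,255,255,255,255,255,255]'

```text
time_s: 7.2
eef_pos: [0.4968, 0.3561, 0.261]
tcp_rot: [0.076, 0.702, -0.075, 0.704]
ft_force: [-0.7, -0.4, -2.2]
width: 0.0068
```

```bash
python3 - <<'E'
from h import *
s=readout.observe();print(s['eef_pos'],s['ft_force'],s['width'],s['joint_positions'].round(3))
L=.1115
foot=np.array([.475,-.028,.016])-ey*.012+[0,0,.05]
for lean in(0,.38):
  x=tool(lean,1)[:,0];plan(foot-L*x,tool(lean,1))
snap('scene','s1');snap('top','t1')
a=cv2.imread('pics/s1.png')[180:340,150:400];a=cv2.resize(a,None,fx=2.4,fy=2.4,interpolation=cv2.INTER_CUBIC);cv2.imwrite('pics/s1c.png',a)
E
```

```text
[0.49676215 0.35608541 0.26102326] [-0.65701543 -0.42648581 -2.21741264] 0.006769000561309811 [ 0.489  0.409  0.253  1.412 -0.     0.702]
rot first (tool) [-0.0002  0.0024 -0.002 ] | then travel [ 0.0835 -0.392   0.0599] | before-rot travel [ 0.0829 -0.3922  0.0598]
rot first (tool) [-0.0007  0.0023 -0.382 ] | then travel [ 0.215  -0.2917  0.0599] | before-rot travel [ 0.0909 -0.3508  0.0598]
```

View pics/s1c.png

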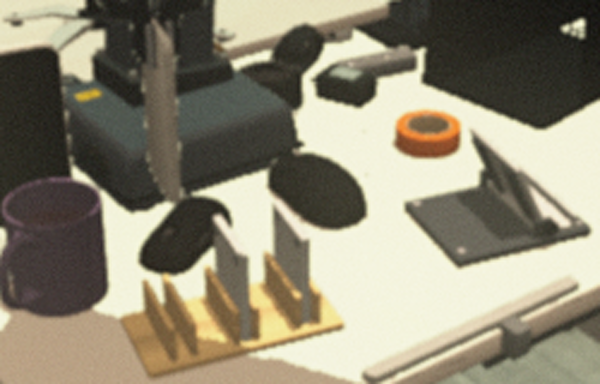

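The phone is lifted clear at crop px (165,110). Both panels are still in the rack at (230,275) and (290,265). I now carry it over the easel, keeping the foot about 150 mm up.

Emit:
arm_command --angular '[[0,0,0],[0,0,0],[0,0,0],[0,0,0],[0,0,0],[0,0,0],[0,0,0],[0,0,0],[0,0,0],[0,0,0]]' --travel '[[0,-0.02,0.003],[0,-0.035,0.005],[0,-0.045,0.007],[0,-0.045,0.007],[0,-0.045,0.007],[0,-0.045,0.007],[0,-0.045,0.007],[0,-0.045,0.007],[0,-0.025,0.007],[0,-0.01,0.003]]' --jaw '[255,255,255,255,255,255,255,255,255,255]'

```text
time_s: 8.55
eef_pos: [0.478, -0.0099, 0.2582]
tcp_rot: [0.076, 0.704, -0.076, 0.702]
ft_force: [0.3, 0.3, -1.3]
width: 0.0069
```

Emit:
arm_command --angular '[[0,0,-0.05],[0,0,-0.07],[0,0,-0.07],[0,0,-0.07],[0,0,-0.04],[0,0,0],[0,0,0]]' --travel '[[0,0,0],[0,0,0],[0,0,0],[0,0,0],[0,0,0],[0,0,0],[0,0,0]]' --jaw '[255,255,255,255,255,255,255]'

```text
time_s: 9.43
eef_pos: [0.4784, -0.0085, 0.259]
tcp_rot: [-0.03, 0.707, -0.179, 0.684]
ft_force: [-0.1, -0.3, -1.6]
width: 0.0068
```

```bash
python3 - <<'E'
from h import *
s=readout.observe();print(s['eef_pos'],s['ft_force'],s['ft_torque'],s['width'],s['joint_positions'].round(3))
L=.1115
foot=np.array([.475,-.028,.016])-ey*.011+[0,0,.03]
x=tool(.3,1)[:,0];plan(foot-L*x,tool(.3,1))
Rc=R.from_quat(s['tcp_rot']).as_matrix();print('foot now',s['eef_pos']+L*Rc[:,0])
snap('top','t2');snap('wrist','w2');snap('scene','s2')
a=cv2.imread('pics/t2.png')[230:360,280:470];a=cv2.resize(a,None,fx=4,fy=4,interpolation=cv2.INTER_CUBIC)
cv2.imwrite('pics/t2c.png',a)
E
```

```text
[ 0.47844702 -0.0084936   0.2589834 ] [-0.10451514 -0.31252097 -1.61452846] [ 0.38269033 -0.06308592  0.00975272] 0.006759786282086816 [-0.015  0.233 -0.049  1.349 -0.293  0.207]
rot first (tool) [ 0.0002 -0.0004 -0.001 ] | then travel [0.1011 0.0335 0.0008] | before-rot travel [0.1011 0.0334 0.0008]
foot now [ 0.47145984 -0.04059068  0.15243198]
```

View pics/w2.png

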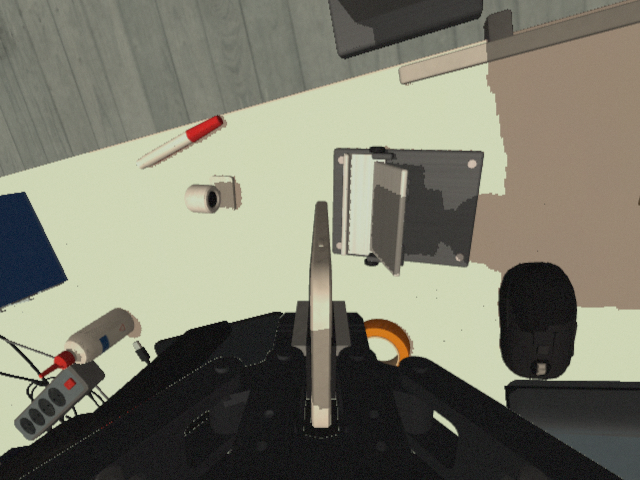

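The wrist view shows the phone edge-on at px (320,203–425). The easel lip is at column ~345, the groove floor at ~349–373, and the backstop rises from (373,160–262) to its top edge at (400–393,166–273). I'll use this to refine the ledge position and backstop angle.

```bash
python3 - <<'E'
from h import *
im=cv2.imread('pics/w2.png')[140:290,325:485]
cv2.imwrite('pics/w2c.png',cv2.resize(im,None,fx=5,fy=4,interpolation=cv2.INTER_CUBIC)[:600])
L0=np.array([.475,-.028,0])
def loc(P):d=P-L0;return (d@ex*1e3).round(1),(d@ey*1e3).round(1),(P[2]*1e3).round(0)
for n,q,z in[('plate c',(334,149),.01),('plate c',(483,151),.01),('plate c',(467,267),.01),('plate c',(335,255),.01),('groove back',(375,162),.016),('groove back',(371,258),.016),('lip',(349,155),.026),('lip',(345,253),.026)]:print(n,loc(onz('wrist',q,z)))
for q in[(400,166),(393,273)]:
  for a in(.3,.4,.5,.6):
    P=onz('wrist',q,.016+.08*np.cos(a));print('bs',q,a,'need y',80*np.sin(a).round(3),loc(P))
E
```

```text
plate c (np.float64(-59.5), np.float64(-44.0), np.float64(10.0))
plate c (np.float64(-59.7), np.float64(103.3), np.float64(10.0))
plate c (np.float64(59.0), np.float64(103.0), np.float64(10.0))
plate c (np.float64(60.4), np.float64(-41.4), np.float64(10.0))
groove back (np.float64(-47.5), np.float64(1.5), np.float64(16.0))
groove back (np.float64(57.5), np.float64(1.9), np.float64(16.0))
lip (np.float64(-54.6), np.float64(-23.8), np.float64(26.0))
lip (np.float64(51.1), np.float64(-25.8), np.float64(26.0))
bs (400, 166) 0.3 need y 23.68 (np.float64(-51.2), np.float64(33.7), np.float64(92.0))
bs (400, 166) 0.4 need y 31.12 (np.float64(-51.0), np.float64(33.4), np.float64(90.0))
bs (400, 166) 0.5 need y 38.32 (np.float64(-50.7), np.float64(33.1), np.float64(86.0))
bs (400, 166) 0.6 need y 45.199999999999996 (np.float64(-50.3), np.float64(32.8), np.float64(82.0))
bs (393, 273) 0.3 need y 23.68 (np.float64(42.0), np.float64(33.8), np.float64(92.0))
bs (393, 273) 0.4 need y 31.12 (np.float64(43.1), np.float64(33.6), np.float64(90.0))
bs (393, 273) 0.5 need y 38.32 (np.float64(44.5), np.float64(33.3), np.float64(86.0))
bs (393, 273) 0.6 need y 45.199999999999996 (np.float64(46.1), np.float64(32.9), np.float64(82.0))
```

View pics/w2c.png

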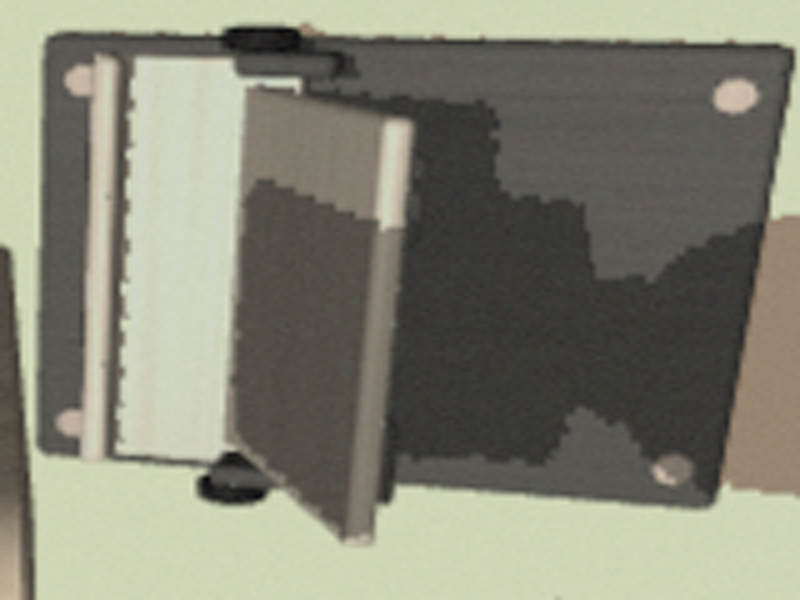

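The crop agrees with the earlier ledge estimate to about 2 mm, and the backstop top is about 33 mm back, so the lean is about 0.43 rad. I lower at 0.30 rad to a few mm above the groove floor.

Emit:
arm_command --angular '[[0,0,0],[0,0,0],[0,0,0],[0,0,0],[0,0,0],[0,0,0],[0,0,0],[0,0,0]]' --travel '[[0.02,0.0065,0],[0.03,0.01,0.001],[0.03,0.01,0],[0.02,0.0065,0],[0.012,0.004,0],[0.01,0.003,0],[0,0,0],[0,0,0]]' --jaw '[255,255,255,255,255,255,255,255]'

```text
time_s: 10.58
eef_pos: [0.4803, -0.007, 0.1315]
tcp_rot: [-0.031, 0.706, -0.18, 0.684]
ft_force: [0.1, -0.4, -1.2]
width: 0.0073
```

```bash
cat >> h.py <<'E'
L0=np.array([.475,-.028,.016])
def st(L=.1115):
    s=readout.observe();Rc=R.from_quat(s['tcp_rot']).as_matrix();f=s['eef_pos']+L*Rc[:,0];d=f-L0
    print('t',round(s['time_s'],2),'foot ledge mm',np.round([d@ex*1e3,d@ey*1e3,d[2]*1e3],1),'lean',round(np.arctan2(-Rc[:,0]@ey,-Rc[2,0]),3),'F local',np.round([s['ft_force']@ex,s['ft_force']@ey,s['ft_force'][2]],1),'T',np.round([s['ft_torque']@ex,s['ft_torque']@ey],2),'w',round(s['width'],4))
E
python3 -c "
from h import *
st();snap('scene','s3');snap('wrist','w3')
a=cv2.imread('pics/s3.png')[190:300,280:420];b=cv2.imread('pics/w3.png')[130:330,260:480]
cv2.imwrite('pics/c3.png',np.hstack([cv2.resize(a,(420,330),interpolation=2),cv2.resize(b,(363,330),interpolation=2)]))"
```

```text
t 10.57 foot ledge mm [  0.8 -11.3   8.9] lean 0.3 F local [ 0.2 -0.4 -1.2] T [0.38 0.02] w 0.0073
```

View pics/c3.png

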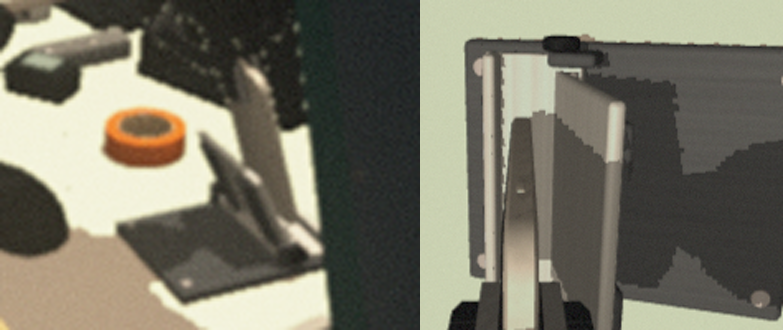

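The scene and wrist crops show the phone's lower end over the groove floor, between the lip (px 490) and the backstop foot (px 553). Next I feel for the floor.

Emit:
arm_command --angular '[[0,0,0],[0,0,0],[0,0,0],[0,0,0],[0,0,0]]' --travel '[[0.0019,0.0006,0],[0.0019,0.0006,0],[0.001,0.0003,0],[0.001,0.0003,0],[0,0,0]]' --jaw '[255,255,255,255,255]'

```text
time_s: 11.3
eef_pos: [0.48, -0.0069, 0.1248]
tcp_rot: [-0.031, 0.706, -0.179, 0.684]
ft_force: [0.4, -0.3, -1.0]
width: 0.0071
```

```bash
python3 -c "
from h import *
st()"
```

```text
t 11.3 foot ledge mm [  0.4 -11.3   2.3] lean 0.3 F local [ 0.4 -0.2 -1. ] T [0.38 0.03] w 0.0071
```

Emit:
arm_command --angular '[[0,0,0],[0,0,0],[0,0,0],[0,0,0],[0,0,0]]' --travel '[[-0.0006,0.0018,0],[-0.0006,0.0018,0],[-0.0004,0.0017,0],[0.0005,0.0001,0],[0,0,0]]' --jaw '[255,255,255,255,255]'

```text
time_s: 11.92
eef_pos: [0.4811, -0.0016, 0.1242]
tcp_rot: [-0.031, 0.706, -0.179, 0.684]
ft_force: [-0.8, -0.8, -1.1]
width: 0.007
```

```bash
python3 -c "
from h import *
st()"
```

```text
t 11.93 foot ledge mm [ 0.4 -5.8  1.7] lean 0.3 F local [-0.6 -0.9 -1.1] T [0.34 0.  ] w 0.007
```

Emit:
arm_command --angular '[[0,0,0],[0,0,0],[0,0,0]]' --travel '[[0.0005,0.0001,0],[0.0005,0.0002,0],[0,0,0]]' --jaw '[255,255,255]'

```text
time_s: 12.3
eef_pos: [0.4813, -0.0016, 0.1237]
tcp_rot: [-0.031, 0.706, -0.18, 0.684]
ft_force: [-1.6, 2.3, 5.1]
width: 0.0073
```

```bash
python3 -c "
from h import *
st()"
```

```text
t 12.3 foot ledge mm [ 0.7 -5.8  1.1] lean 0.3 F local [-2.   1.9  5.1] T [0.21 0.39] w 0.0073
```

The floor contact came at 6 N, where it was expected. I raise 1 mm and then pivot back about the foot, checking the force between steps.

Emit:
arm_command --angular '[[0,0,0],[0,0,-0.02],[0,0,-0.02],[0,0,-0.02],[0,0,-0.02],[0,0,0]]' --travel '[[-0.001,-0.0003,0],[0,0.0022,0],[0,0.0022,0],[0,0.0022,0],[0,0.0022,0],[0,0,0]]' --jaw '[255,255,255,255,255,255]'

```text
time_s: 13.05
eef_pos: [0.4829, 0.007, 0.1212]
tcp_rot: [-0.059, 0.705, -0.207, 0.676]
ft_force: [-0.3, -0.1, -1.7]
width: 0.0069
```

```bash
python3 -c "
from h import *
st()"
```

```text
t 13.05 foot ledge mm [ 0.3 -5.6  1.7] lean 0.381 F local [-0.3 -0.2 -1.7] T [0.46 0.03] w 0.0069
```

Emit:
arm_command --angular '[[0,0,-0.01],[0,0,-0.01],[0,0,0]]' --travel '[[0,0.0011,0],[0,0.0011,0],[0,0,0]]' --jaw '[255,255,255]'

```text
time_s: 13.42
eef_pos: [0.4834, 0.0087, 0.1205]
tcp_rot: [-0.066, 0.704, -0.213, 0.674]
ft_force: [-0.4, -0.0, -1.8]
width: 0.0072
```

```bash
python3 -c "
from h import *
st()"
```

```text
t 13.43 foot ledge mm [ 0.4 -5.8  1.8] lean 0.4 F local [-0.4 -0.1 -1.8] T [0.46 0.01] w 0.0072
```

Emit:
arm_command --angular '[[0,0,-0.01],[0,0,-0.01],[0,0,0]]' --travel '[[0,0.0011,0],[0,0.0011,0],[0,0,0]]' --jaw '[255,255,255]'

```text
time_s: 13.8
eef_pos: [0.4837, 0.0107, 0.1196]
tcp_rot: [-0.073, 0.703, -0.22, 0.672]
ft_force: [0.2, 0.5, -2.2]
width: 0.0071
```

```bash
python3 -c "
from h import *
st()"
```

```text
t 13.8 foot ledge mm [ 0.3 -5.8  1.8] lean 0.42 F local [ 0.1  0.5 -2.2] T [0.48 0.02] w 0.0071
```

Emit:
arm_command --angular '[[0,0,-0.01],[0,0,0]]' --travel '[[0,0.0011,0],[0,0,0]]' --jaw '[255,255]'

```text
time_s: 14.05
eef_pos: [0.484, 0.0116, 0.1192]
tcp_rot: [-0.077, 0.703, -0.224, 0.671]
ft_force: [-0.3, 0.6, -1.5]
width: 0.0072
```

```bash
python3 -c "
from h import *
st()"
```

```text
t 14.05 foot ledge mm [ 0.4 -5.9  1.9] lean 0.43 F local [-0.4  0.5 -1.5] T [0.46 0.06] w 0.0072
```

Emit:
arm_command --angular '[[0,0,-0.01],[0,0,0]]' --travel '[[0,0.0011,0],[0,0,0]]' --jaw '[255,255]'

```text
time_s: 14.3
eef_pos: [0.4842, 0.0126, 0.1187]
tcp_rot: [-0.08, 0.703, -0.227, 0.67]
ft_force: [-0.2, 0.8, -1.3]
width: 0.0072
```

```bash
python3 -c "
from h import *
st()"
```

```text
t 14.3 foot ledge mm [ 0.4 -5.9  1.9] lean 0.44 F local [-0.4  0.7 -1.3] T [0.54 0.  ] w 0.0072
```

Emit:
arm_command --angular '[[0,0,-0.01],[0,0,0]]' --travel '[[0,0.0011,0],[0,0,0]]' --jaw '[255,255]'

```text
time_s: 14.55
eef_pos: [0.4844, 0.0136, 0.1183]
tcp_rot: [-0.084, 0.702, -0.23, 0.669]
ft_force: [-0.6, -0.5, -1.4]
width: 0.0071
```

```bash
python3 -c "
from h import *
st()"
```

```text
t 14.55 foot ledge mm [ 0.4 -5.9  1.9] lean 0.45 F local [-0.5 -0.6 -1.4] T [0.45 0.04] w 0.0071
```

Emit:
arm_command --angular '[[0,0,-0.01],[0,0,0]]' --travel '[[0,0.0011,0],[0,0,0]]' --jaw '[255,255]'

```text
time_s: 14.8
eef_pos: [0.4846, 0.0145, 0.1178]
tcp_rot: [-0.087, 0.702, -0.234, 0.667]
ft_force: [-0.3, -0.2, -0.8]
width: 0.0072
```

```bash
python3 -c "
from h import *
st()"
```

```text
t 14.8 foot ledge mm [ 0.4 -5.9  1.9] lean 0.46 F local [-0.2 -0.3 -0.8] T [ 0.41 -0.01] w 0.0072
```

Emit:
arm_command --angular '[[0,0,-0.01],[0,0,0]]' --travel '[[0,0.0011,0],[0,0,0]]' --jaw '[255,255]'

```text
time_s: 15.05
eef_pos: [0.4849, 0.0155, 0.1173]
tcp_rot: [-0.091, 0.701, -0.237, 0.666]
ft_force: [-0.5, 0.8, -0.8]
width: 0.0068
```

```bash
python3 -c "
from h import *
st()"
```

```text
t 15.05 foot ledge mm [ 0.4 -5.9  1.9] lean 0.47 F local [-0.7  0.6 -0.8] T [ 0.4  -0.04] w 0.0068
```

Emit:
arm_command --angular '[[0,0,-0.01],[0,0,0]]' --travel '[[0,0.0011,0],[0,0,0]]' --jaw '[255,255]'

```text
time_s: 15.3
eef_pos: [0.4851, 0.0165, 0.1168]
tcp_rot: [-0.094, 0.701, -0.24, 0.665]
ft_force: [-0.2, 0.1, -0.1]
width: 0.0069
```

```bash
python3 -c "
from h import *
st()"
```

```text
t 15.3 foot ledge mm [ 0.4 -5.9  2. ] lean 0.48 F local [-0.2  0.  -0.1] T [ 0.39 -0.  ] w 0.0069
```

Emit:
arm_command --angular '[[0,0,-0.01],[0,0,0]]' --travel '[[-0.0002,0.0011,0],[0,0,0]]' --jaw '[255,255]'

```text
time_s: 15.55
eef_pos: [0.4852, 0.0175, 0.1164]
tcp_rot: [-0.098, 0.7, -0.244, 0.664]
ft_force: [0.3, 0.4, -1.5]
width: 0.0071
```

```bash
python3 -c "
from h import *
st()"
```

```text
t 15.55 foot ledge mm [ 0.3 -5.8  2.1] lean 0.49 F local [ 0.2  0.4 -1.5] T [ 0.54 -0.02] w 0.0071
```

Emit:
arm_command --angular '[[0,0,-0.01],[0,0,0]]' --travel '[[0,0.0011,0],[0,0,0]]' --jaw '[255,255]'

```text
time_s: 15.8
eef_pos: [0.4854, 0.0182, 0.1162]
tcp_rot: [-0.101, 0.7, -0.247, 0.662]
ft_force: [-0.0, -4.0, 1.4]
width: 0.0068
```

```bash
python3 -c "
from h import *
st();snap('scene','s4');snap('wrist','w4')
a=cv2.imread('pics/s4.png')[190:300,280:420];b=cv2.imread('pics/w4.png')[130:330,260:480]
cv2.imwrite('pics/c4.png',np.hstack([cv2.resize(a,(420,330),interpolation=2),cv2.resize(b,(363,330),interpolation=2)]))"
```

```text
t 15.8 foot ledge mm [ 0.4 -6.3  2.4] lean 0.501 F local [ 0.8 -3.9  1.4] T [-0.42  0.01] w 0.0068
```

View pics/c4.png

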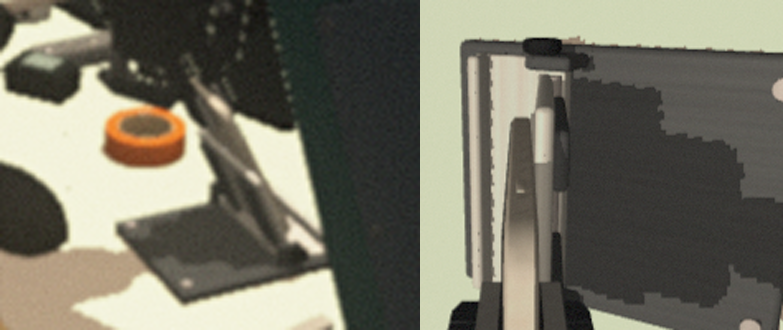

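The backstop contact came at lean 0.50: Fy -4 N and Fz +3 N, which points along the backstop's normal. The crop shows the phone's back lying along the plate at px (545,80–290). I now ease down onto the floor while keeping that contact.

Emit:
arm_command --angular '[[0,0,0],[0,0,0],[0,0,0]]' --travel '[[0.0003,0,0],[0.0003,0,0],[0,0,0]]' --jaw '[255,255,255]'

```text
time_s: 16.27
eef_pos: [0.4855, 0.0179, 0.1157]
tcp_rot: [-0.101, 0.7, -0.247, 0.663]
ft_force: [-1.6, -3.6, 4.1]
width: 0.0073
```

```bash
python3 -c "
from h import *
st()"
```

```text
t 16.27 foot ledge mm [ 0.5 -6.4  1.8] lean 0.5 F local [-0.8 -3.8  4.1] T [-0.86 -0.07] w 0.0073
```

Emit:
arm_command --angular '[[0,0,0],[0,0,0],[0,0,0],[0,0,0],[0,0,0],[0,0,0],[0,0,0]]' --travel '[[0,0,0],[0,0,0],[0,0,0],[0,0,0],[0,0,0],[0,0,0],[0,0,0]]' --jaw '[255,240,235,230,225,220,215]' --grip_force 20

```text
time_s: 17.15
eef_pos: [0.4854, 0.0182, 0.1154]
tcp_rot: [-0.101, 0.7, -0.247, 0.663]
ft_force: [-0.1, 0.0, 0.2]
width: 0.0134
```

```bash
python3 -c "
from h import *
st()"
```

```text
t 17.15 foot ledge mm [ 0.3 -6.1  1.6] lean 0.5 F local [-0.1 -0.   0.2] T [ 0.43 -0.02] w 0.0134
```

Emit:
arm_command --angular '[[0,0,0],[0,0,0],[0,0,0],[0,0,0],[0,0,0]]' --travel '[[0,0,0],[0,0,0],[0,0,0],[0,0,0],[0,0,0]]' --jaw '[200,180,160,150,150]'

```text
time_s: 17.77
eef_pos: [0.4854, 0.0181, 0.1155]
tcp_rot: [-0.101, 0.7, -0.247, 0.663]
ft_force: [0.6, -0.2, 0.3]
width: 0.0352
```

Emit:
arm_command --angular '[[0,0,0],[0,0,0],[0,0,0],[0,0,0],[0,0,0],[0,0,0]]' --travel '[[-0.005,0,0],[-0.015,0,0],[-0.03,0,0],[-0.03,0,0],[-0.03,0,0],[0,0,0]]' --jaw '[150,150,150,150,150,150]'

```text
time_s: 18.52
eef_pos: [0.4975, 0.0705, 0.2135]
tcp_rot: [-0.101, 0.699, -0.246, 0.664]
ft_force: [-0.7, -0.4, -1.1]
width: 0.0351
```

```bash
python3 -c "
from h import *
st();snap('wrist','w5');snap('top','t5');snap('scene','s5')
a=cv2.imread('pics/s5.png')[190:300,190:420];b=cv2.imread('pics/w5.png');c=cv2.imread('pics/t5.png')[200:345,170:470]
o=np.zeros((600,800,3),np.uint8);o[:300,:400]=cv2.resize(b,(400,300),interpolation=3);o[:191,400:]=cv2.resize(a,(400,191),interpolation=2);o[300:600,:620]=cv2.resize(c,(620,300),interpolation=2)
cv2.imwrite('pics/c5.png',o)"
```

```text
t 18.52 foot ledge mm [ 1.4 47.7 99.6] lean 0.499 F local [-0.6 -0.5 -1.1] T [0.43 0.05] w 0.0351
```

View pics/c5.png

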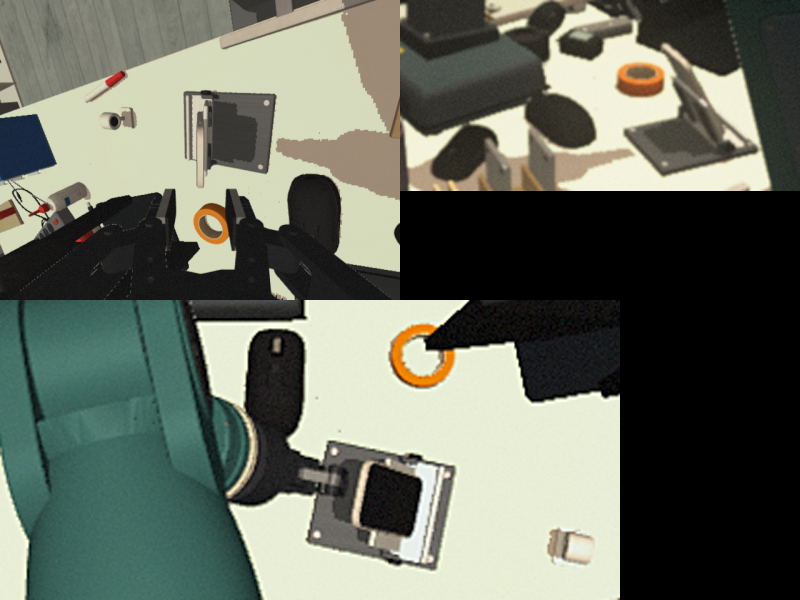

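The phone leans on the easel with its screen outward, centred in the groove (composite px ~(390,500)). The webcam, tape and mouse look in place, and the fingers are clear. I'll check that it is still, then hand in.

Emit:
arm_command --angular '[[0,0,0],[0,0,0],[0,0,0],[0,0,0]]' --travel '[[0,0,0],[0,0,0],[0,0,0],[0,0,0]]' --jaw '[150,150,150,150]'

```text
time_s: 19.18
eef_pos: [0.4966, 0.0696, 0.212]
tcp_rot: [-0.101, 0.7, -0.247, 0.663]
ft_force: [0.7, -0.2, -0.9]
width: 0.035
```

```bash
python3 -c "
from h import *
im=snap('top','t6')[255:345,320:400,::-1].astype(int);old=cv2.imread('pics/t5.png')[255:345,320:400].astype(int)
print('changed px',(abs(im-old).max(2)>50).sum())
f=L0+np.array([0,0,.0018])-ey*.006;u=ex*0
top=f+.144*(np.cos(.5)*np.array([0,0,1])+np.sin(.5)*ey)
for v in(-.035,.035):print('pred top corner',proj('top',top+v*ex),'pred foot',proj('top',f+v*ex))
m=(im.max(2)<30).astype(np.uint8);n,l,st_,c=cv2.connectedComponentsWithStats(m);i=1+np.argmax(st_[1:,4]);print('screen box',st_[i],c[i]+[320,255], 'pred centre',proj('top',(top+f)/2))
st();ctrl.close_job()"
```

```text
changed px 4
pred top corner [[340.12416615 310.71655279]] pred foot [[367.31418852 316.66136713]]
pred top corner [[346.6774541  277.86318898]] pred foot [[373.040965   286.99116225]]
screen box [ 24  24  30  35 701] [358.55206847 296.52496434] pred centre [[357.49324769 298.19746657]]
t 19.23 foot ledge mm [ 0.4 46.4 98.2] lean 0.5 F local [-0.4  0.1 -0.1] T [ 0.45 -0.04] w 0.0349
the job is handed in; nothing more can be done
```

I took the phone from the rack's left (+y) slot and leaned it on the easel, then handed the job in at about 19 s of the 51 s allowed. The hand-in reported no verdict.

**How it was placed:** I lowered the phone at a 0.30 rad lean until it touched the groove floor, with about 6 N of contact. I then raised it 1 mm and pivoted it back in small steps. The backstop contact came at about 0.50 rad with roughly 5 N. I eased it down onto the floor and opened the jaws slowly.

**Last checks:**
- **Position:** by the arm's own pose just after the jaws opened, the foot is about 0.3 mm off centre along the groove and 6 mm in front of its back edge. It is 1.6 mm above the groove floor, leaning at 0.50 rad.
- **Screen:** it is seen facing out and up in the top view. Its centre is within about 2 px of the predicted place.
- **Stillness:** two top pictures taken 0.7 s apart differ by only 4 px around the easel, which is noise. The gripper was clear, with its force readings near zero.
- **Other objects:** the webcam, mouse and tape look undisturbed. Both panels were seen standing in the rack after the lift. The last top view did not show the rack, and the last scene crop showed only their upper parts.

**Disagreement:** the images suggested a backstop lean of about 0.43 rad, but contact came at 0.50. The phone's back edge stands about 3 mm in front of the backstop's foot, which explains part of this. The rest is measurement error, and 0.50 is well inside the allowed 0.12 to 0.95 rad.

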